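# Wipe the wedge offcuts off the clearing board into its tray

## Task

Clear the three loose wedges off the raised board into the tray at its far end by wiping them along with the steel-shod scraper block, its steel edge resting on the board, not with the gripper itself. The block is parked standing on its end: first lay it down on its steel edge on the bench and let go, then take it again by its back from above and wipe. When all three wedges lie in the tray, set the block back down on its steel edge on the bench and leave the other things where they are.

Things in the scene. Friction and masses are not known exactly. Their poses are not given: they have to be found in the camera images.
- board: Clearing board, fixed to the bench, 300 x 180 mm: a plywood panel, then a chip tray at its far end. Origin on the bench under the panel; x along the board to the tray, z up. Panel: flat top 45 mm above the bench from x = -100 to +80 mm, 164 mm wide between side battens 10 mm high (y = -82 to +82 mm); no batten at the near end or towards the tray.
- panel_centre (a point): Point on the panel's top surface, 45 mm above the bench, straight above the board's origin; axes as the board's.
- tray_floor (a point): Centre of the tray's inner floor, 6 mm above the bench, 135 mm along the board's x from its origin; axes as the board's. The tray is open above, 112 mm long (x) by 164 mm wide (y) inside; its side and far walls are 8 mm thick and end 44 mm above the bench. Its near wall is the panel's end.
- scraper: Scraper block, wood, 130 x 60 x 30 mm, 0.26 kg, starting upright on one short end; a smooth steel shoe 12 mm thick covers one long narrow edge, which first faces roughly to the left. Origin: centre of the end it starts on. z along the 130 mm length (first up), x across the 60 mm width from the flat steel edge (x = -30 mm) to the wooden back (x = +30 mm), y across the 30 mm thickness.
- scraper_middle (a point): Middle of the scraper block, at z = 65 mm on its own z axis; axes as the scraper's. When the block lies on its steel edge its x axis points up and this point is 30 mm above the surface under it. Free bench to lay the block on: x 0.30 to 0.41, y -0.37 to -0.23 m. A vice to the right of that is 118 mm high, the drawer chest beyond (from x = 0.45 m) 215 mm, the beam lying between there and the board 118 mm.
- wedge_1: Loose hardwood wedge (an offcut), about 82 mm long, 24 mm wide, 18 mm high at the thick end and tapering to the thin end, 25 g; it lies on the panel, roughly lengthwise along the board. Origin at the centre of its underside; y along its length, z up at the start.
- wedge_2: Loose hardwood wedge (an offcut), about 82 mm long, 24 mm wide, 18 mm high at the thick end and tapering to the thin end, 25 g; it lies on the panel, roughly lengthwise along the board. Origin at the centre of its underside; y along its length, z up at the start.
- wedge_3: Loose hardwood wedge (an offcut), about 82 mm long, 24 mm wide, 18 mm high at the thick end and tapering to the thin end, 25 g; it lies on the panel, roughly lengthwise along the board. Origin at the centre of its underside; y along its length, z up at the start.
- tape_measure: Bystander: pocket tape measure, 61 x 74 x 72 mm high. Origin at the centre of its underside.
- nail_tin: Bystander: open tin, 68 mm across, 62 mm high. Origin at the centre of its underside.

How it is judged (in metres and radians):
On the way, in this order (a step that is already met when the one before it is completed fails the run):
1. the scraper block lies on its steel edge on the bench, at rest and let go (angle between scraper's own x axis and vertical below 0.12 rad and height (world z) of scraper_middle between 0.024 and 0.036 m and contact force between the fingers and scraper below 0.1 N and linear speed of scraper below 0.02 m/s), for 0.2 s.
2. the scraper block, upright on its steel edge, touches the board's panel (contact force between scraper and board above 0.3 N and angle between scraper's own x axis and vertical below 0.15 rad and x of scraper_middle in the frame of panel_centre between -0.12 and 0.08 m and z of scraper_middle in the frame of panel_centre between 0.02 and 0.038 m), for 0.1 s.
3. all three wedges are in the tray (x of wedge_1 in the frame of tray_floor between -0.062 and 0.062 m and y of wedge_1 in the frame of tray_floor between -0.085 and 0.085 m and height (world z) of each of wedge_1, wedge_2, wedge_3 below 0.042 m and x of wedge_2 in the frame of tray_floor between -0.062 and 0.062 m and y of wedge_2 in the frame of tray_floor between -0.085 and 0.085 m and x of wedge_3 in the frame of tray_floor between -0.062 and 0.062 m and y of wedge_3 in the frame of tray_floor between -0.085 and 0.085 m), for 0.2 s.
At the end, for the whole second after the job is handed in: All three wedges lie at rest in the tray (their centres within its walls, below 42 mm above the bench); the scraper block stands on its steel edge on the bench, its middle 24 to 36 mm above it, tilted less than 0.12 rad, at rest and released (all of step 1 and all of step 3 and linear speed of each of wedge_1, wedge_2, wedge_3 below 0.02 m/s); the robot touches nothing.
It fails at once if the fingers or the arm push a wedge (over 1 N) (contact force between any of the fingers, the arm and wedge_1 above 1 N or contact force between any of the fingers, the arm and wedge_2 above 1 N or contact force between any of the fingers, the arm and wedge_3 above 1 N).
It fails at once if a bystander is moved by more than 30 mm (distance of any of tape_measure, nail_tin from where it was at the start of the episode above 0.03 m).
It also fails if it takes over 61 s, if anything falls off the work surface, if the arm or the gripper's body presses on something with over 40 N, if the wrist force passes 120 N, or if a joint passes its speed limit or range.

## Robot

A 6-joint arm with a two-finger parallel gripper is mounted at the origin on the work surface; the furniture and walls round the work are solid. World frame = base frame: x ahead of the robot, y to its left, z up, the work surface at z = 0. Lengths are in mm, angles in rad, forces in N, time in s.
With the tool pointing down it reaches from about 350 to 975 mm from the base axis. Payload 7.1 kg.
Tool frame: the origin (TCP) lies on the front face of the gripper's body, between the roots of the fingers; the fingertips stand 80 mm ahead of it and the grasp point (between the pads) lies 61 mm ahead of it; z points along the fingers, y is the line along which they close (so a half turn about z gives the same grasp; the last joint's range is limited). The gripper opens to 88 mm and grips with 3 to 60 N. Pads are 20 mm wide; open, the fingers measure 115 mm over their backs; the gripper's body (75 mm by 178 mm) begins 61 mm behind the grasp point.
Start: joints at [-1.277, 0.423, 1.63, -0, 1.089, -0.019], TCP at [192.345, -594.65, 302.675] pointing down, gripper open.
Joint ranges: [-3, 3], [-0.9, 2.11], [0.09, 2.58], [-1.31, 4.45], [0.11, 2.69], [-2.54, 2.54]. Speed limits (rad/s): [2.39, 2.39, 3.01, 3.14, 3.14, 3.14].

## Interface

Orientations are given as a rotation vector (axis times angle).
In Python, from workcell import readout, vision, close_job gives the robot as it stands.
- The arm moves only by the tool servo_tool, never from a script. Its argument "plan" is a list that holds one entry, the list of rows, each a list of 7 numbers: the gripper command: -1 is fully open, 1 is shut, values between are in proportion, then the shift along the world's x, y, z in units of 40 mm (1.0 is 40 mm), then the turn, a rotation vector about the world's x, y, z in units of 5 degrees (1.0 is 5 degrees). A call has 1 to 5 rows; each row shifts and turns the commanded pose from where the row before left it; what a row does not reach is not made up. A row lasts 1/12 s, in which the tool goes at most 41.7 mm and 7.16 degrees, less where a joint would pass 70% of its speed; a pose out of reach is approached as far as the arm can. A call is refused whole if a number of a shift passes 1 or a number of a turn 1, either way. A call with a gripper value outside its range is refused whole. The fingers move at their own pace and stop on an object; the grip force is fixed at half the most. Time passes only in rows, so rows that do not move let the fingers close. It gives the time, the measured TCP pose, the force, the opening and the grip force at its end, in the units of the state.
- readout.get_obs(): the state, without advancing time (a new reading comes with each control period).
- vision.get_image(name): name is "scene" or "top" or "wrist"; returns the picture (400x640x3 uint8, red, green, blue); there is no depth.
- vision.camera_params(name): a dict with "fx", "fy", "cx", "cy" (pixels), "D" ([k1, k2, p1, p2, k3] as OpenCV has them; the pictures are not rectified), "rvec" (rotation vector, rad) and "tvec" (3), from world to camera coordinates, as OpenCV has them; the wrist camera has in their place "hand_eye" (4x4, takes a point from camera to tool coordinates, whose origin is the TCP and whose axes are the flange's). Camera axes: x right, y down, z forward; pixel columns grow to the right and rows downward; lengths in mm; the calibration is good to about 2 mm. A picture is of the moment at which its call begins: read the wrist's pose just before it. camera_params takes no time and is no camera call.
- close_job(): hands the job in; it is judged then, once.
The state is a dict: "t": time; "qpos": joint angles; "qvel": joint speeds; "joint_torque": joint torques, N m; "ee_pos": TCP position; "orientation": TCP orientation; "ft_force": force on the tool from outside, world axes, zero at the start; "moment": the same for the moment, N m; "width": finger opening in mm; "grasp_force": force on a finger pad.
Only numpy, scipy, OpenCV 4.12 (cv2) and the standard library are available. Lean on these libraries where they do the work, as an engineer would, in place of code of your own. Each camera call takes 0.05 s, during which the arm holds its last target. There are 200 camera calls.

## Working session

There is one attempt and no reset: what is moved stays moved. The work goes in short steps, Python scripts to look and compute and a tool call to move; the robot and the scene stay as the last step left them, time stands still between calls to the robot, and variables do not carry over. Pictures are saved under pics/ and viewed, at most 12 in all, crops included, and the job is handed in when it is done.

Besides the shell and the picture viewer there is one more tool, called after ">>>" as name(argument=value, ...), one argument or row to a line, values as JSON. servo_tool: Moves the arm, as the interface text tells. Its arguments: {"type":"object","properties":{"plan":{"type":"array"}},"required":["plan"]}

```bash
ls; mkdir -p pics
cat > h.py <<'E'
import numpy as np, cv2
from workcell import readout, vision
def cam(n):
    p=vision.camera_params(n); K=np.array([[p['fx'],0,p['cx']],[0,p['fy'],p['cy']],[0,0,1.]]); D=np.array(p['D'],float)
    if 'hand_eye' in p:
        o=readout.get_obs(); T=np.eye(4); T[:3,:3]=cv2.Rodrigues(np.array(o['orientation'],float))[0]; T[:3,3]=o['ee_pos']
        C=T@np.array(p['hand_eye'],float); R=C[:3,:3].T; t=-R@C[:3,3]
    else:
        R=cv2.Rodrigues(np.array(p['rvec'],float))[0]; t=np.array(p['tvec'],float).ravel()
    return K,D,R,t
def onplane(c,uv,z):
    K,D,R,t=c; q=cv2.undistortPoints(np.array(uv,float).reshape(-1,1,2),K,D).reshape(-1,2)
    d=np.c_[q,np.ones(len(q))]@R; o=-R.T@t
    return o+d*((z-o[2])/d[:,2])[:,None]
def proj(c,P):
    K,D,R,t=c; return cv2.projectPoints(np.array(P,float).reshape(-1,3),cv2.Rodrigues(R)[0],t,K,D)[0].reshape(-1,2)
def snap(n,f):
    c=cam(n); im=vision.get_image(n)[:,:,::-1].copy(); cv2.imwrite('pics/'+f,im); return c,im
E
python3 - <<'E'
from h import *
for n in('top','scene'):
    c,im=snap(n,n+'0.png'); print(n,-c[2].T@c[3])
o=readout.get_obs(); print(o['t'],o['orientation'],o['width'])
E
```

```text
pics
top [ 3.86788926e+02 -2.15427175e-01  1.47109839e+03]
scene [124.97474977 591.79939358 824.24096085]
0.1 [-3.10196066e+00 -4.89091997e-01  2.99733601e-04] 87.90354515589175
```

View pics/top0.png

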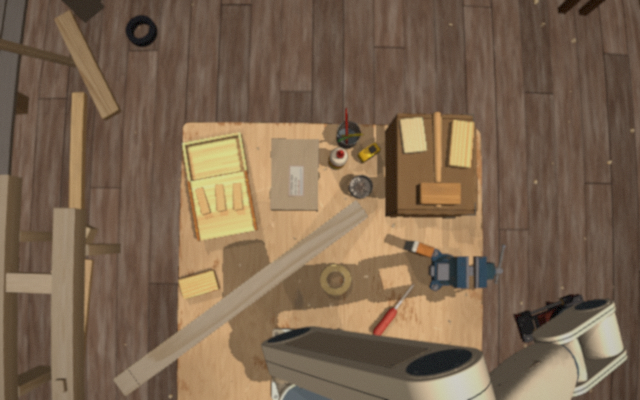

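View pics/scene0.png

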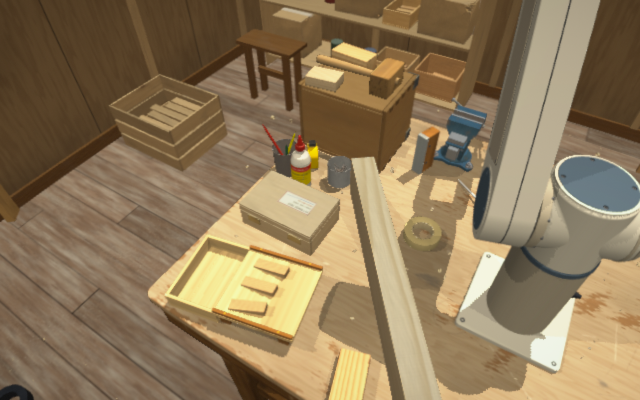

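The top view shows the board at about (220,190) with the tray at the top, three wedges at about (205-238,198), the block at about (423,248) and the vice at (460,270). The beam runs from (365,210) to (125,385). The scene view shows the block at (426,150) with its steel facing left. I'll zoom in on these next.

Run:
```python
from h import *
t=cv2.imread('pics/top0.png'); s=cv2.imread('pics/scene0.png')
A=cv2.resize(t[125:245,175:265],None,fx=5,fy=5,interpolation=cv2.INTER_CUBIC)  #450x600
B=cv2.resize(t[230:270,380:450],None,fx=5,fy=5,interpolation=cv2.INTER_CUBIC) #350x200
C=cv2.resize(s[110:190,390:460],None,fx=5,fy=5,interpolation=cv2.INTER_CUBIC) #350x400
cv2.imwrite('pics/z.png',np.hstack([A,np.vstack([B,C])]))
c=cam('top')
print(onplane(c,[(413,240),(424,249),(436,256)],130).round())
print(onplane(c,[(365,210),(350,202),(445,285),(430,255)],118).round())
```

```text
[[ 380. -294.  130.]
 [ 355. -326.  130.]
 [ 336. -360.  130.]]
[[ 464. -160.  118.]
 [ 486. -117.  118.]
 [ 253. -389.  118.]
 [ 338. -346.  118.]]
```

View pics/z.png

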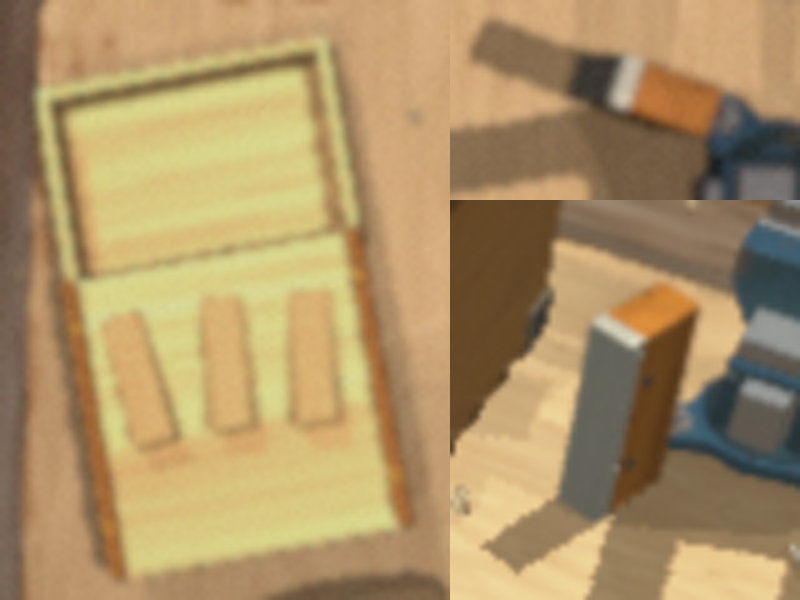

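The zoom shows the block's top corners at about (414,241), (412,251.5), (434,247.5) and (432,257), and the board turned by about 10°. I'll convert these to world coordinates.

Run:
```python
from h import *
c=cam('top'); A=lambda *p:[(175+(x-2)/5,125+(y-2)/5) for x,y in p]; B=lambda *p:[(380+(x-452)/5,230+(y-2)/5) for x,y in p]
b=onplane(c,B((622,57),(610,108),(722,90),(708,136)),130); print('block',b.round(),b.mean(0).round(1),np.linalg.norm(b[0]-b[2]),np.linalg.norm(b[0]-b[1]))
d=b[2]+b[3]-b[0]-b[1]; print('block x dir deg',np.degrees(np.arctan2(d[1],d[0])))
f=onplane(c,A((38,92),(328,38)),44); n=onplane(c,A((112,578),(410,525)),55); 
print(f.round(),n.round(),np.linalg.norm(f[0]-f[1]),np.linalg.norm(n[0]-n[1]),np.linalg.norm(f.mean(0)-n.mean(0)))
d=(f.mean(0)-n.mean(0))[:2]; d2=(f[1]-f[0]+n[1]-n[0])[:2]; print(np.degrees(np.arctan2(d[1],d[0])),np.degrees(np.arctan2(d2[1],d2[0]))+90)
print('wedge corners',onplane(c,A((105,320),(138,312),(178,438),(142,448),(203,298),(240,296),(255,428),(210,434),(292,290),(330,290),(340,422),(292,428)),60).round())
print('vice',onplane(c,B((710,120),(725,95)),118).round())
```

```text
block [[ 378. -297.  130.]
 [ 349. -290.  130.]
 [ 359. -354.  130.]
 [ 334. -346.  130.]] [ 354.9 -321.9  130. ] 59.895756611576005 29.335545202265937
block x dir deg -106.53778553527366
[[663. 382.  44.]
 [697. 208.  44.]] [[372. 326.  55.]
 [406. 151.  55.]] 178.11280255708425 178.3597239951532 296.7868046743007
11.006388075742011 10.991841251300045
wedge corners [[524. 333.  60.]
 [529. 314.  60.]
 [455. 288.  60.]
 [449. 309.  60.]
 [537. 275.  60.]
 [539. 253.  60.]
 [461. 242.  60.]
 [457. 269.  60.]
 [543. 223.  60.]
 [543. 200.  60.]
 [465. 192.  60.]
 [461. 221.  60.]]
vice [[ 342. -350.  118.]
 [ 356. -359.  118.]]
```

```bash
cat >> h.py <<'E'
from scipy.spatial.transform import Rotation as Ro
def Rtool(d,y):
    d=np.array(d,float);d/=np.linalg.norm(d);y=np.array(y,float);y-=d*(y@d);y/=np.linalg.norm(y)
    return np.c_[np.cross(y,d),y,d]
def plan(G,R,n,p0=None,R0=None,off=61):   # G: grasp point target
    o=readout.get_obs(); p0=np.array(o['ee_pos']) if p0 is None else p0; R0=Ro.from_rotvec(o['orientation']).as_matrix() if R0 is None else R0
    T=np.array(G)-off*R[:,2]; rv=np.degrees(Ro.from_matrix(R@R0.T).as_rotvec())
    print('TCP',T.round(1),'total mm',(T-p0).round(1),'deg',rv.round(1)); print('row x',n,((T-p0)/40/n).round(3),(rv/5/n).round(3))
def ang(a): a=np.radians(a); return np.array([np.cos(a),np.sin(a),0])
E
python3 - <<'E'
from h import *
n=ang(-16.5); d=Ro.from_rotvec(n*np.radians(40)).apply([0,0,-1]); R=Rtool(d,n)
G=np.array([354,-325,116.]); plan(G-90*d,R,15); print(-d*90)
o=readout.get_obs(); print(o['qpos'])
E
```

```text
TCP [ 326.4 -418.1  231.7] total mm [134.2 176.2 -70.3] deg [ 29.7 -29.1  53.2]
row x 15 [ 0.224  0.294 -0.117] [ 0.396 -0.388  0.709]
[-16.43053901 -55.46857009  68.94399988]
[-1.27700234e+00  4.23737473e-01  1.63058352e+00 -1.07973893e-05
  1.08859611e+00 -1.89698839e-02]
```

>>> servo_tool(
  plan=[
    [[-1, 0.224, 0.294, -0.117, 0.396, -0.388, 0.709], [-1, 0.224, 0.294, -0.117, 0.396, -0.388, 0.709], [-1, 0.224, 0.294, -0.117, 0.396, -0.388, 0.709], [-1, 0.224, 0.294, -0.117, 0.396, -0.388, 0.709], [-1, 0.224, 0.294, -0.117, 0.396, -0.388, 0.709]],
  ],
)

```text
t: 0.52
ee_pos: [237.4, -535.1, 278.9]
orientation: [-2.837, -0.919, -0.293]
ft_force: [-0.1, -0.0, 0.4]
width: 88.2
grasp_force: 0.0
```

>>> servo_tool(
  plan=[
    [[-1, 0.224, 0.294, -0.117, 0.396, -0.388, 0.709], [-1, 0.224, 0.294, -0.117, 0.396, -0.388, 0.709], [-1, 0.224, 0.294, -0.117, 0.396, -0.388, 0.709], [-1, 0.224, 0.294, -0.117, 0.396, -0.388, 0.709], [-1, 0.224, 0.294, -0.117, 0.396, -0.388, 0.709]],
  ],
)

```text
t: 0.93
ee_pos: [282.2, -476.4, 255.5]
orientation: [-2.496, -1.278, -0.549]
ft_force: [-0.2, -0.6, 0.7]
width: 87.7
grasp_force: 0.0
```

>>> servo_tool(
  plan=[
    [[-1, 0.224, 0.294, -0.117, 0.396, -0.388, 0.709], [-1, 0.224, 0.294, -0.117, 0.396, -0.388, 0.709], [-1, 0.224, 0.294, -0.117, 0.396, -0.388, 0.709], [-1, 0.224, 0.294, -0.117, 0.396, -0.388, 0.709], [-1, 0.224, 0.294, -0.117, 0.396, -0.388, 0.709]],
  ],
)

```text
t: 1.35
ee_pos: [327.0, -417.6, 232.0]
orientation: [-2.097, -1.569, -0.768]
ft_force: [-0.6, -0.4, 0.2]
width: 87.8
grasp_force: 0.0
```

Run:
```python
from h import *
c,im=snap('wrist','w1.png'); 
P=[[349,-290,130],[378,-297,130],[334,-346,130],[359,-354,130]]
print(proj(c,P).round())
n=ang(-16.5); d=Ro.from_rotvec(n*np.radians(40)).apply([0,0,-1]); R=Rtool(d,n)
plan(np.array([354,-325,116.]),R,5); o=readout.get_obs(); print(o['qpos'],o['t'])
```

```text
[[297. 162.]
 [340. 160.]
 [297. 241.]
 [339. 242.]]
TCP [ 342.9 -362.6  162.7] total mm [ 15.   53.1 -68. ] deg [-0.4  0.2 -0.3]
row x 5 [ 0.075  0.265 -0.34 ] [-0.016  0.009 -0.013]
[-1.11644437  0.58654029  1.69771948  0.45646036  1.43507546 -1.03393037] 1.4
```

View pics/w1.png

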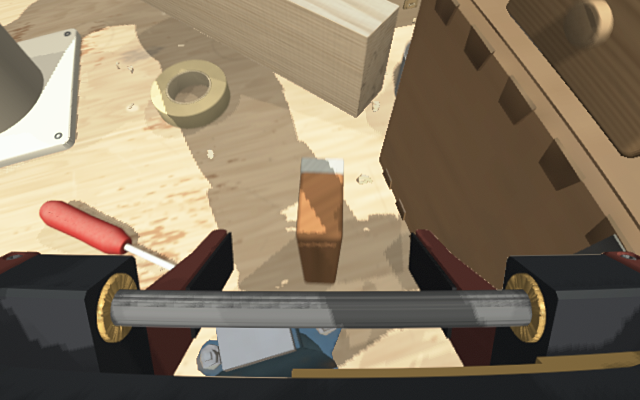

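The wrist view shows the block's top at u 300-343, v 158-238, within a few pixels of the prediction and centred between the fingers. I'll go in and grip.

>>> servo_tool(
  plan=[
    [[-1, 0.08, 0.265, -0.34, 0, 0, 0], [-1, 0.08, 0.265, -0.34, 0, 0, 0], [-1, 0.08, 0.265, -0.34, 0, 0, 0], [-1, 0.08, 0.265, -0.34, 0, 0, 0], [-1, 0.08, 0.265, -0.34, 0, 0, 0]],
  ],
)

```text
t: 1.82
ee_pos: [342.6, -365.1, 163.8]
orientation: [-2.103, -1.566, -0.765]
ft_force: [-0.3, 0.6, -1.0]
width: 87.8
grasp_force: 0.0
```

>>> servo_tool(
  plan=[
    [[1, 0, 0, 0, 0, 0, 0], [1, 0, 0, 0, 0, 0, 0], [1, 0, 0, 0, 0, 0, 0], [1, 0, 0, 0, 0, 0, 0], [1, 0, 0, 0, 0, 0, 0]],
  ],
)

```text
t: 2.23
ee_pos: [342.8, -366.3, 165.2]
orientation: [-2.103, -1.568, -0.766]
ft_force: [0.3, 0.1, -0.1]
width: 58.1
grasp_force: 0.0
```

>>> servo_tool(
  plan=[
    [[1, 0, 0, 0, 0, 0, 0], [1, 0, 0, 0, 0, 0, 0], [1, 0, 0, 0, 0, 0, 0]],
  ],
)

```text
t: 2.48
ee_pos: [342.7, -365.5, 164.7]
orientation: [-2.101, -1.567, -0.766]
ft_force: [-0.0, -0.7, -1.2]
width: 37.7
grasp_force: 0.0
```

Run:
```python
from h import *
o=readout.get_obs(); R0=Ro.from_rotvec(o['orientation']).as_matrix(); G0=np.array(o['ee_pos'])+61*R0[:,2]
n=R0[:,1]; n[2]=0; n/=np.linalg.norm(n); print('G',G0,'n',n,o['qpos'],o['width'])
# block z axis/x axis in tool: lay by -90 about n
Rf=Ro.from_rotvec(-n*np.pi/2).as_matrix()@R0
# bottom-end of block etc; final grasp height = 30+xoff
xo=(G0[:2]-[354.9,-321.9])@ang(-106.5)[:2]; print('xoff',xo)
# path: lift 40 + left 30, then rotate 18 rows with grasp at linear path, to hover 10 above
Gf=np.array([354,-255,30+xo+8.]); 
p=np.array(o['ee_pos']); R=R0; N=20; G=G0+[0,0,40]
print('lift 40 first, then rows:'); T=p+[0,0,40]
for i in range(1,N+1):
    Ri=Ro.from_rotvec(-n*np.pi/2*i/N).as_matrix()@R0; s=i/N
    Gi=G0+[0,0,40]+(Gf-G0-[0,0,40])*np.array([s,s,s]); Ti=Gi-61*Ri[:,2]
    # lowest block corner
    cs=np.array([[x,0,z] for x in(-30,30) for z in(0,130)])-[xo,0,116]; bx=Ro.from_rotvec(-n*np.pi/2*s).apply(np.array([*ang(-106.5)])); bz=Ro.from_rotvec(-n*np.pi/2*s).apply([0,0,1.])
    lo=min(Gi[2]+c[0]*bx[2]+c[2]*bz[2] for c in cs)
    print(((Ti-T)/40).round(2),(-n*18/N).round(3),'low',lo.round(1),'TCP',Ti.round()); T=Ti
```

```text
G [ 354.00005179 -327.94364398  117.98778555] n [ 0.9583603 -0.2855618  0.       ] [-1.0561114   0.64404454  1.8026013   0.50836604  1.2625887  -1.0668255 ] 37.7190975162002
xoff 6.050364217304976
lift 40 first, then rows:
[ 0.03  0.18 -0.07] [-0.863  0.257 -0.   ] low 33.8 TCP [ 344. -358.  202.]
[ 0.03  0.19 -0.08] [-0.863  0.257 -0.   ] low 26.4 TCP [ 345. -351.  199.]
[ 0.03  0.19 -0.08] [-0.863  0.257 -0.   ] low 19.7 TCP [ 346. -343.  195.]
[ 0.03  0.2  -0.09] [-0.863  0.257 -0.   ] low 13.7 TCP [ 347. -335.  192.]
[ 0.03  0.2  -0.1 ] [-0.863  0.257 -0.   ] low 8.5 TCP [ 349. -327.  188.]
[ 0.03  0.2  -0.11] [-0.863  0.257 -0.   ] low 4.1 TCP [ 350. -319.  183.]
[ 0.03  0.2  -0.12] [-0.863  0.257 -0.   ] low 0.4 TCP [ 351. -311.  178.]
[ 0.03  0.21 -0.13] [-0.863  0.257 -0.   ] low -2.6 TCP [ 353. -303.  173.]
[ 0.03  0.21 -0.14] [-0.863  0.257 -0.   ] low -4.9 TCP [ 354. -295.  168.]
[ 0.03  0.21 -0.15] [-0.863  0.257 -0.   ] low -6.5 TCP [ 355. -286.  162.]
[ 0.03  0.21 -0.16] [-0.863  0.257 -0.   ] low -7.4 TCP [ 357. -278.  155.]
[ 0.03  0.2  -0.17] [-0.863  0.257 -0.   ] low -7.7 TCP [ 358. -270.  149.]
[ 0.03  0.2  -0.18] [-0.863  0.257 -0.   ] low -7.4 TCP [ 359. -262.  142.]
[ 0.03  0.2  -0.18] [-0.863  0.257 -0.   ] low -6.6 TCP [ 361. -254.  134.]
[ 0.03  0.19 -0.19] [-0.863  0.257 -0.   ] low -5.2 TCP [ 362. -246.  127.]
[ 0.03  0.19 -0.2 ] [-0.863  0.257 -0.   ] low -3.3 TCP [ 363. -239.  119.]
[ 0.03  0.19 -0.21] [-0.863  0.257 -0.   ] low -1.0 TCP [ 364. -231.  110.]
[ 0.03  0.18 -0.22] [-0.863  0.257 -0.   ] low 1.7 TCP [ 365. -224.  101.]
[ 0.02  0.17 -0.22] [-0.863  0.257 -0.   ] low 4.7 TCP [ 366. -217.   93.]
[ 0.02  0.17 -0.23] [-0.863  0.257 -0.   ] low 8.0 TCP [ 367. -210.   83.]
```

>>> servo_tool(
  plan=[
    [[1, 0, 0, 0, 0, 0, 0], [1, 0, 0, 0, 0, 0, 0], [1, 0, 0, 0, 0, 0, 0], [1, 0, 0, 0.2, 0, 0, 0], [1, 0, 0, 0.2, 0, 0, 0]],
  ],
)

```text
t: 2.9
ee_pos: [342.6, -365.0, 180.6]
orientation: [-2.1, -1.566, -0.766]
ft_force: [-0.7, 0.1, -2.4]
width: 30.0
grasp_force: 30.0
```

>>> servo_tool(
  plan=[
    [[1, 0.03, 0, 0.2, 0, 0, 0.66], [1, 0.03, 0, 0.2, 0, 0, 0.66], [1, 0.03, 0, 0.2, 0, 0, 0.66], [1, 0.03, 0, 0.2, 0, 0, 0.66], [1, 0.03, 0, 0.2, 0, 0, 0.66]],
  ],
)

```text
t: 3.32
ee_pos: [348.8, -365.4, 221.6]
orientation: [-1.816, -1.819, -0.662]
ft_force: [0.0, 0.3, -2.4]
width: 29.8
grasp_force: 30.0
```

Run:
```python
from h import *
o=readout.get_obs(); R0=Ro.from_rotvec(o['orientation']).as_matrix(); p=np.array(o['ee_pos']); G0=p+61*R0[:,2]
print('G',G0,'y',R0[:,1],'z',R0[:,2],o['qpos'],o['width'],o['grasp_force'])
Gf=np.array([350,-245,64.]); T=p; N=20
for i in range(1,N+1):
    s=i/N; Ti=G0+(Gf-G0)*s-61*(Ro.from_rotvec([-np.pi/2*s,0,0]).as_matrix()@R0)[:,2]; print(((Ti-T)/40).round(2),end=' '); T=Ti
```

```text
G [ 348.79445926 -326.20724949  174.81206517] y [0.9999985  0.00125779 0.0011911 ] z [ 1.04556104e-04  6.42514729e-01 -7.66273328e-01] [-0.99286172  0.58917085  1.71785437  0.36127646  1.4547264  -1.15276897] 29.818002821230753 29.99729096889496
[ 0.    0.2  -0.07] [ 0.    0.2  -0.07] [ 0.    0.21 -0.08] [ 0.    0.21 -0.09] [ 0.    0.21 -0.1 ] [ 0.    0.22 -0.11] [ 0.    0.22 -0.12] [ 0.    0.22 -0.13] [ 0.    0.22 -0.13] [ 0.    0.22 -0.14] [ 0.    0.22 -0.15] [ 0.    0.22 -0.16] [ 0.    0.22 -0.17] [ 0.    0.21 -0.18] [ 0.    0.21 -0.19] [ 0.    0.21 -0.2 ] [ 0.    0.2  -0.21] [ 0.    0.19 -0.21] [ 0.    0.19 -0.22] [ 0.    0.18 -0.23]
```

>>> servo_tool(
  plan=[
    [[1, 0, 0.2, -0.07, -0.9, 0, 0], [1, 0, 0.2, -0.07, -0.9, 0, 0], [1, 0, 0.21, -0.08, -0.9, 0, 0], [1, 0, 0.21, -0.09, -0.9, 0, 0], [1, 0, 0.21, -0.1, -0.9, 0, 0]],
  ],
)

```text
t: 3.73
ee_pos: [348.8, -323.9, 204.9]
orientation: [-2.061, -2.06, -0.316]
ft_force: [0.7, 0.0, -1.7]
width: 29.5
grasp_force: 30.0
```

>>> servo_tool(
  plan=[
    [[1, 0, 0.22, -0.11, -0.9, 0, 0], [1, 0, 0.22, -0.12, -0.9, 0, 0], [1, 0, 0.22, -0.13, -0.9, 0, 0], [1, 0, 0.22, -0.13, -0.9, 0, 0], [1, 0, 0.22, -0.14, -0.9, 0, 0]],
  ],
)

```text
t: 4.15
ee_pos: [348.9, -279.6, 179.7]
orientation: [2.174, 2.172, -0.094]
ft_force: [-0.4, -1.1, -1.8]
width: 29.6
grasp_force: 30.0
```

>>> servo_tool(
  plan=[
    [[1, 0, 0.22, -0.15, -0.9, 0, 0], [1, 0, 0.22, -0.16, -0.9, 0, 0], [1, 0, 0.22, -0.17, -0.9, 0, 0], [1, 0, 0.21, -0.18, -0.9, 0, 0], [1, 0, 0.21, -0.19, -0.9, 0, 0]],
  ],
)

```text
t: 4.57
ee_pos: [347.1, -246.8, 152.8]
orientation: [2.011, 2.001, -0.413]
ft_force: [-0.3, 0.1, -2.4]
width: 29.8
grasp_force: 30.0
```

Run:
```python
from h import *
o=readout.get_obs(); R0=Ro.from_rotvec(o['orientation']).as_matrix(); p=np.array(o['ee_pos']); G0=p+61*R0[:,2]
print('G',G0,'y',R0[:,1],'z',R0[:,2],o['qpos'],o['width'],o['grasp_force'],o['ft_force'])
```

```text
G [ 346.52793601 -270.41345618   96.59061848] y [ 0.99995769 -0.00607711 -0.00690613] z [-0.00872236 -0.38776596 -0.92171659] [-0.45543395  0.40885745  2.2445427  -0.88416151  0.47264526  0.34409403] 29.78051343533014 29.9981752038002 [-0.26362885  0.05768624 -2.43061241]
```

>>> servo_tool(
  plan=[
    [[1, 0, 0.11, -0.08, -0.5, 0, 0], [1, 0, 0.11, -0.08, -0.5, 0, 0], [1, 0, 0.11, -0.08, -0.5, 0, 0], [1, 0, 0.11, -0.08, -0.5, 0, 0], [1, 0, 0.11, -0.08, -0.5, 0, 0]],
  ],
)

```text
t: 4.98
ee_pos: [348.6, -223.8, 139.2]
orientation: [1.885, 1.866, -0.605]
ft_force: [1.6, -0.9, -0.3]
width: 30.1
grasp_force: 30.0
```

>>> servo_tool(
  plan=[
    [[1, 0, 0.1, -0.08, -0.5, 0, 0], [1, 0, 0.1, -0.08, -0.5, 0, 0], [1, 0, 0.1, -0.08, -0.5, 0, 0]],
  ],
)

```text
t: 5.23
ee_pos: [361.0, -203.9, 144.6]
orientation: [1.823, 1.789, -0.724]
ft_force: [-0.1, -0.4, -1.7]
width: 29.4
grasp_force: 30.0
```

Run:
```python
from h import *
o=readout.get_obs(); R0=Ro.from_rotvec(o['orientation']).as_matrix(); p=np.array(o['ee_pos']); G0=p+61*R0[:,2]
print('G',G0,'y',R0[:,1],'z',R0[:,2],o['qpos'],o['width'],o['grasp_force'],o['ft_force'])
```

```text
G [ 358.71921442 -244.64504305   99.19896471] y [ 0.99929322 -0.02816284 -0.02489824] z [-0.03734076 -0.66741835 -0.7437462 ] [-0.16814525  0.52948856  2.27256567 -1.31024239  0.75798331  1.03126739] 29.416344454623314 29.997804164886475 [-0.10559515 -0.37431599 -1.71808803]
```

Run:
```python
from h import *
o=readout.get_obs(); p=np.array(o['ee_pos']);R0=Ro.from_rotvec(o['orientation']).as_matrix()
n=ang(25); d=Ro.from_rotvec(-n*np.radians(41.8)).apply([0,0,-1]); R=Rtool(d,n)
plan([335,-245,100],R,10)
T=np.array([335,-245,100])-61*d; d2=Ro.from_rotvec(-n*np.radians(50)).apply([0,0,-1])
plan([333,-243,75],Rtool(d2,n),5,T,R)
```

```text
TCP [ 317.8 -208.2  145.5] total mm [-43.2  -4.2   0.9] deg [ 0.4 -1.4 26.6]
row x 10 [-0.108 -0.011  0.002] [ 0.008 -0.028  0.532]
TCP [ 313.3 -200.6  114.2] total mm [ -4.6   7.5 -31.3] deg [-7.4 -3.5 -0. ]
row x 5 [-0.023  0.038 -0.156] [-0.297 -0.139 -0.   ]
```

>>> servo_tool(
  plan=[
    [[1, -0.07, -0.01, 0, 0, -0.03, 0.53], [1, -0.07, -0.01, 0, 0, -0.03, 0.53], [1, -0.07, -0.01, 0, 0, -0.03, 0.53], [1, -0.07, -0.01, 0, 0, -0.03, 0.53], [1, -0.07, -0.01, 0, 0, -0.03, 0.53]],
  ],
)

```text
t: 5.65
ee_pos: [369.8, -185.7, 178.4]
orientation: [1.631, 1.976, -0.651]
ft_force: [0.4, -0.0, -1.8]
width: 29.8
grasp_force: 30.0
```

>>> servo_tool(
  plan=[
    [[1, -0.07, -0.01, 0, 0, -0.03, 0.53], [1, -0.07, -0.01, 0, 0, -0.03, 0.53], [1, -0.07, -0.01, 0, 0, -0.03, 0.53], [1, -0.07, -0.01, 0, 0, -0.03, 0.53], [1, -0.07, -0.01, 0, 0, -0.03, 0.53]],
  ],
)

```text
t: 6.07
ee_pos: [371.7, -173.1, 210.7]
orientation: [1.414, 2.141, -0.57]
ft_force: [-0.5, 0.2, -1.9]
width: 29.9
grasp_force: 30.0
```

>>> servo_tool(
  plan=[
    [[1, -0.02, 0.04, -0.15, -0.3, -0.14, 0], [1, -0.02, 0.04, -0.15, -0.3, -0.14, 0], [1, -0.02, 0.04, -0.15, -0.3, -0.14, 0], [1, -0.02, 0.04, -0.15, -0.3, -0.14, 0], [1, -0.02, 0.04, -0.15, -0.3, -0.14, 0]],
  ],
)

```text
t: 6.48
ee_pos: [383.6, -144.8, 217.5]
orientation: [1.394, 2.046, -0.667]
ft_force: [0.6, -0.4, -1.8]
width: 30.1
grasp_force: 30.0
```

```bash
cat > st.py <<'E'
from h import *
o=readout.get_obs(); R0=Ro.from_rotvec(o['orientation']).as_matrix(); p=np.array(o['ee_pos']); G0=p+61*R0[:,2]
print('G',G0.round(1),'y',R0[:,1].round(3),'z',R0[:,2].round(3),np.round(o['qpos'],2),o['width'],o['grasp_force'],np.round(o['ft_force'],1),o['t'])
E
python3 st.py; python3 -c "
from h import *
snap('wrist','w2.png')"
```

```text
G [ 394.3 -186.2  173.9] y [ 0.939  0.332 -0.084] z [ 0.176 -0.678 -0.714] [-0.    0.33  2.32 -1.31  0.78  0.74] 30.136712634920524 29.997848868370056 [ 0.6 -0.4 -1.8] 6.4833
```

View pics/w2.png

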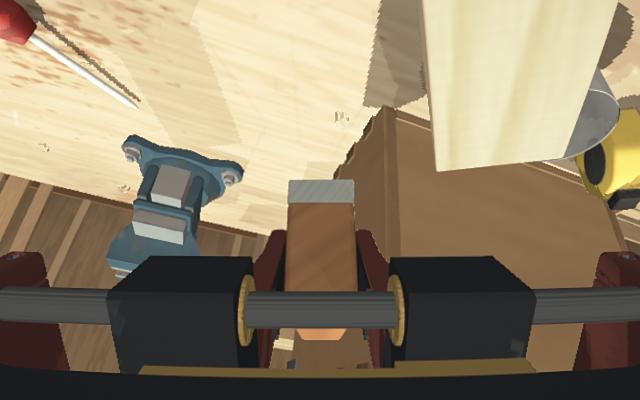

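The wrist view shows the block held at (320,230) and the vice at (180,200). Joint 4 is at its limit, so the arm drifted upward. I'll fit the kinematics from the logged pairs and choose a reachable pose.

```bash
cat > kin.py <<'E'
from h import *
from scipy.optimize import least_squares
Q=np.array([[-1.277,.423737,1.630584,0,1.088596,-.01897],[-1.0561114,0.64404454,1.8026013,0.50836604,1.2625887,-1.0668255],[-0.99286172,0.58917085,1.71785437,0.36127646,1.4547264,-1.15276897],[-0.45543395,0.40885745,2.2445427,-0.88416151,0.47264526,0.34409403],[-0.16814525,0.52948856,2.27256567,-1.31024239,0.75798331,1.03126739]])
P=np.array([[192.345,-594.65,302.675],[342.7,-365.5,164.7],[348.8,-365.4,221.6],[347.1,-246.8,152.8],[361.0,-203.9,144.6]])
rz=lambda a:Ro.from_euler('z',a); ry=lambda a:Ro.from_euler('y',a)
def mats(q):
    A=rz(q[0]);B=A*ry(q[1]);C=A*ry(q[1]+q[2]);E=C*rz(q[3])*ry(q[4]);return A,B,C,E,E*rz(q[5])
def row(q):
    A,B,C,E,_=mats(q); X,Z=[1,0,0],[0,0,1]
    return np.c_[A.apply(X),[0,0,1],B.apply(Z),B.apply(X),C.apply(X),C.apply(Z),E.apply(Z)]
M=np.vstack([row(q) for q in Q]); w,_,_,_=np.linalg.lstsq(M,P.ravel(),rcond=None); W=w
def fk(q): return row(q)@W, mats(q)[4].as_matrix()@R6
R6=mats(Q[0])[4].as_matrix().T@Ro.from_rotvec([-3.10196066,-.489091997,.000299734]).as_matrix()
lo=np.array([-3,-.9,.09,-1.31,.11,-2.54]);hi=np.array([3,2.11,2.58,4.45,2.69,2.54])
def ik(T,R,q0):
    f=lambda q:np.r_[(fk(q)[0]-T)/100,Ro.from_matrix(fk(q)[1]@R.T).as_rotvec()]
    r=least_squares(f,np.clip(q0,lo+.01,hi-.01),bounds=(lo,hi)); return r.x,np.linalg.norm(r.fun)
E
python3 - <<'E'
from kin import *
print(w.round(1),(M@w-P.ravel()).round(1)); print(R6.round(3))
print((Ro.from_matrix(fk(Q[4])[1]).as_rotvec()).round(3),'vs 1.823 1.789 -.724')
for yaw in (-16,0,11,25,40,60):
  for tilt in (30,40,50):
    for x in (350,400):
      n=ang(yaw);d=Ro.from_rotvec(-n*np.radians(tilt)).apply([0,0,-1]);R=Rtool(d,n)
      best=min((ik(np.array([x,-245,36])-61*d,R,q0) for q0 in (Q[4],Q[3],Q[4]+[0,0,0,4,0,-3])),key=lambda r:r[1])
      print(yaw,tilt,x,best[0].round(2),best[1].round(3))
E
```

```text
[3.000e-01 3.175e+02 5.559e+02 3.200e+00 7.680e+01 4.844e+02 2.271e+02] [-11.5  -3.2  -0.2 -11.4  -6.3   0.1 -10.5  -7.3   0.   -4.6 -10.    0.3
  -2.  -10.1  -0.2]
[[ 0. -1.  0.]
 [ 1.  0. -0.]
 [ 0.  0.  1.]]
[ 1.823  1.789 -0.724] vs 1.823 1.789 -.724
-16 30 350 [-0.27  0.62  2.2  -1.06  0.61  0.99] 0.0
-16 30 400 [-0.24  0.64  2.1  -0.95  0.66  0.88] 0.0
-16 40 350 [-0.17  0.69  2.19 -1.17  0.76  1.19] 0.0
-16 40 400 [-0.15  0.71  2.09 -1.08  0.81  1.08] 0.0
-16 50 350 [-0.08  0.78  2.17 -1.22  0.93  1.33] 0.0
-16 50 400 [-0.07  0.79  2.06 -1.15  0.96  1.22] 0.0
0 30 350 [-0.28  0.6   2.27 -1.31  0.51  0.97] 0.031
0 30 400 [-0.25  0.62  2.19 -1.23  0.54  0.9 ] 0.0
0 40 350 [-0.18  0.67  2.25 -1.31  0.69  1.09] 0.108
0 40 400 [-0.15  0.68  2.18 -1.31  0.71  1.07] 0.049
0 50 350 [-0.08  0.76  2.22 -1.31  0.88  1.23] 0.159
0 50 400 [-0.07  0.77  2.14 -1.31  0.89  1.19] 0.105
11 30 350 [-0.32  0.58  2.29 -1.31  0.45  0.76] 0.115
11 30 400 [-0.28  0.6   2.22 -1.31  0.47  0.78] 0.057
11 40 350 [-0.21  0.64  2.27 -1.31  0.63  0.9 ] 0.225
11 40 400 [-0.18  0.66  2.2  -1.31  0.64  0.89] 0
[... 383 characters left out ...]
25 50 400 [-0.15  0.68  2.2  -1.31  0.7   0.78] 0.423
40 30 350 [-0.51  0.52  2.33 -1.31  0.14  0.09] 0.251
40 30 400 [-0.43  0.55  2.26 -1.31  0.19  0.16] 0.202
40 40 350 [-0.47  0.53  2.34 -1.31  0.2   0.15] 0.438
40 40 400 [-0.39  0.56  2.26 -1.31  0.26  0.22] 0.385
40 50 350 [-0.38  0.56  2.33 -1.31  0.33  0.28] 0.621
40 50 400 [-0.31  0.59  2.25 -1.31  0.4   0.35] 0.562
60 30 350 [-0.66  0.51  2.32  0.84  0.11 -2.54] 0.296
60 30 400 [-0.49  0.54  2.27 -1.31  0.11 -0.22] 0.246
60 40 350 [-0.55  0.52  2.35 -1.31  0.11 -0.26] 0.48
60 40 400 [-0.49  0.55  2.28 -1.31  0.11 -0.21] 0.427
60 50 350 [-0.55  0.53  2.35 -1.31  0.11 -0.25] 0.668
60 50 400 [-0.49  0.55  2.28 -1.31  0.11 -0.2 ] 0.615
```

```bash
sed -i 's/    return np.c_\[A.apply(X),\[0,0,1\],/    return np.c_[[1,0,0],[0,1,0],A.apply(X),[0,0,1],/' kin.py
python3 - <<'E'
from kin import *
print(w.round(1),(M@w-P.ravel()).round(1))
for yaw in (-16,-8):
  for tilt in (40,50):
    for x in (320,335):
     for z in (36,90):
      n=ang(yaw);d=Ro.from_rotvec(-n*np.radians(tilt)).apply([0,0,-1]);R=Rtool(d,n)
      b=ik(np.array([x,-230,z])-61*d,R,Q[4]); print(yaw,tilt,x,z,b[0].round(2),b[1].round(3))
n=ang(-14);d=Ro.from_rotvec(-n*np.radians(45)).apply([0,0,-1]);R=Rtool(d,n); print(b)
print(plan([335,-230,90],R,12))
T0=np.array(readout.get_obs()['ee_pos']);Ra=Ro.from_rotvec(readout.get_obs()['orientation']);rv=(Ro.from_matrix(R)*Ra.inv()).as_rotvec();T1=np.array([335,-230,90])-61*d
for s in np.linspace(0,1,13): 
    b=ik(T0+(T1-T0)*s,(Ro.from_rotvec(rv*s)*Ra).as_matrix(),Q[4]);print(b[0].round(2),b[1].round(3))
E
```

```text
[  9.8   8.2   3.2 322.1 565.9  -6.9  88.7 498.8 227.4] [-0.2  0.1  0.3 -1.1  1.2 -0.1  0.8 -1.3 -0.1 -0.3  0.8 -0.5  0.7 -0.9
  0.4]
-16 40 320 36 [-0.16  0.69  2.26 -1.24  0.74  1.28] 0.0
-16 40 320 90 [-0.16  0.54  2.27 -1.11  0.8   1.1 ] 0.0
-16 40 335 36 [-0.16  0.69  2.23 -1.21  0.75  1.25] 0.0
-16 40 335 90 [-0.16  0.55  2.24 -1.08  0.81  1.07] 0.0
-16 50 320 36 [-0.07  0.78  2.23 -1.26  0.9   1.42] 0.0
-16 50 320 90 [-0.07  0.64  2.25 -1.17  0.95  1.27] 0.0
-16 50 335 36 [-0.07  0.78  2.2  -1.24  0.91  1.38] 0.0
-16 50 335 90 [-0.07  0.64  2.22 -1.16  0.96  1.24] 0.0
-8 40 320 36 [-0.16  0.68  2.29 -1.31  0.72  1.24] 0.055
-8 40 320 90 [-0.16  0.53  2.32 -1.26  0.74  1.13] 0.0
-8 40 335 36 [-0.16  0.68  2.27 -1.31  0.72  1.24] 0.036
-8 40 335 90 [-0.15  0.53  2.29 -1.23  0.75  1.1 ] 0.0
-8 50 320 36 [-0.06  0.78  2.26 -1.31  0.89  1.38] 0.079
-8 50 320 90 [-0.06  0.63  2.31 -1.31  0.91  1.3 ] 0.015
-8 50 335 36 [-0.06  0.78  2.24 -1.31  0.89  1.36] 0.062
-8 50 335 90 [-0.05  0.64  2.28 -1.31  0.91  1.29] 0.0
(array([-0.05448482,  0.63581768,  2.2848163 , -1.30909323,  0.91108322,
        1.29079413]), np.float64(1.6108217691880202e-15))
TCP [ 345.4 -188.1  133.1] total mm [-38.6 -44.  -84.1] deg [ -0.5  -4.9 -33.5]
row x 12 [-0.08  -0.092 -0.175] [-0.008 -0.082 -0.558]
None
[ 0.01  0.32  2.33 -1.3   0.78  0.74] 0.0
[ 0.    0.35  2.32 -1.3   0.79  0.79] 0.0
[-0.01  0.37  2.32 -1.29  0.81  0.83] 0.0
[-0.01  0.39  2.31 -1.28  0.82  0.87] 0.0
[-0.02  0.42  2.31 -1.27  0.83  0.91] 0.0
[-0.03  0.44  2.3  -1.26  0.83  0.95] 0.0
[-0.04  0.46  2.29 -1.25  0.84  0.98] 0.0
[-0.05  0.48  2.29 -1.23  0.85  1.02] 0.0
[-0.06  0.51  2.28 -1.22  0.85  1.05] 0.0
[-0.07  0.53  2.27 -1.21  0.86  1.08] 0.0
[-0.08  0.55  2.26 -1.19  0.86  1.11] 0.0
[-0.09  0.57  2.26 -1.18  0.87  1.14] 0.0
[-0.11  0.59  2.25 -1.16  0.87  1.17] 0.0
```

>>> servo_tool(
  plan=[
    [[1, -0.08, -0.09, -0.17, 0, -0.08, -0.56], [1, -0.08, -0.09, -0.17, 0, -0.08, -0.56], [1, -0.08, -0.09, -0.17, 0, -0.08, -0.56], [1, -0.08, -0.09, -0.17, 0, -0.08, -0.56]],
  ],
)

```text
t: 6.87
ee_pos: [370.6, -159.6, 189.6]
orientation: [1.611, 1.905, -0.723]
ft_force: [0.7, 1.4, -2.0]
width: 30.2
grasp_force: 30.0
```

>>> servo_tool(
  plan=[
    [[1, -0.08, -0.09, -0.17, 0, -0.08, -0.56], [1, -0.08, -0.09, -0.17, 0, -0.08, -0.56], [1, -0.08, -0.09, -0.17, 0, -0.08, -0.56], [1, -0.08, -0.09, -0.17, 0, -0.08, -0.56]],
  ],
)

```text
t: 7.2
ee_pos: [357.8, -174.1, 162.3]
orientation: [1.816, 1.744, -0.775]
ft_force: [0.5, 1.3, -2.0]
width: 29.8
grasp_force: 30.0
```

>>> servo_tool(
  plan=[
    [[1, -0.08, -0.09, -0.17, 0, -0.08, -0.56], [1, -0.08, -0.09, -0.17, 0, -0.08, -0.56], [1, -0.08, -0.09, -0.17, 0, -0.08, -0.56], [1, -0.08, -0.09, -0.17, 0, -0.08, -0.56]],
  ],
)

```text
t: 7.53
ee_pos: [345.2, -188.5, 135.1]
orientation: [2.009, 1.565, -0.821]
ft_force: [0.4, -0.6, -2.8]
width: 29.8
grasp_force: 30.0
```

```bash
python3 st.py
python3 - <<'E'
from h import *
n=ang(-14);d=Ro.from_rotvec(-n*np.radians(50)).apply([0,0,-1]);R=Rtool(d,n); 
plan([335,-230,52],R,6)
E
```

```text
G [ 334.6 -229.8   91.4] y [ 0.969 -0.246 -0.002] z [-0.173 -0.677 -0.715] [-0.12  0.58  2.24 -1.15  0.86  1.15] 29.82886717787962 29.997419714927673 [ 0.4 -0.6 -2.8] 7.5333
TCP [ 346.3 -184.7   91.2] total mm [  1.1   3.9 -43.8] deg [-5.5  1.3  0.2]
row x 6 [ 0.005  0.016 -0.183] [-0.184  0.042  0.007]
```

>>> servo_tool(
  plan=[
    [[1, 0, 0.02, -0.18, -0.19, 0.04, 0], [1, 0, 0.02, -0.18, -0.19, 0.04, 0], [1, 0, 0.02, -0.18, -0.19, 0.04, 0]],
  ],
)

```text
t: 7.78
ee_pos: [345.3, -186.2, 113.6]
orientation: [1.971, 1.535, -0.863]
ft_force: [-6.4, -5.8, 15.2]
width: 30.0
grasp_force: 30.0
```

>>> servo_tool(
  plan=[
    [[1, 0, 0.02, -0.18, -0.19, 0.04, 0], [1, 0, 0.02, -0.18, -0.19, 0.04, 0], [1, 0, 0.02, -0.18, -0.19, 0.04, 0], [1, 0, 0, 0, 0, 0, 0]],
  ],
)

```text
t: 8.12
ee_pos: [341.5, -184.2, 91.8]
orientation: [1.935, 1.504, -0.916]
ft_force: [-10.0, -11.3, -2.4]
width: 29.9
grasp_force: 30.0
```

>>> servo_tool(
  plan=[
    [[1, 0, 0, -0.1, 0, 0, 0], [1, 0, 0, -0.1, 0, 0, 0], [1, 0, 0, -0.05, 0, 0, 0], [1, 0, 0, 0, 0, 0, 0]],
  ],
)

```text
t: 8.45
ee_pos: [341.6, -184.4, 82.5]
orientation: [1.936, 1.503, -0.914]
ft_force: [-10.6, -9.7, 0.8]
width: 29.6
grasp_force: 30.0
```

```bash
python3 st.py
```

```text
G [ 329.8 -229.9   43.6] y [ 0.968 -0.249 -0.003] z [-0.194 -0.746 -0.637] [-0.06  0.76  2.23 -1.26  0.92  1.38] 29.568140679412505 29.998769760131836 [-10.6  -9.7   0.8] 8.45
```

>>> servo_tool(
  plan=[
    [[1, -0.15, -0.1, 0.05, 0, 0, 0], [1, -0.15, -0.1, 0, 0, 0, 0], [1, -0.1, -0.05, 0, 0, 0, 0], [1, 0, 0, 0, 0, 0, 0]],
  ],
)

```text
t: 8.78
ee_pos: [328.6, -193.3, 84.3]
orientation: [1.935, 1.508, -0.907]
ft_force: [-0.8, -0.8, -1.7]
width: 29.5
grasp_force: 30.0
```

```bash
python3 st.py
python3 - <<'E'
from h import *
c,a=snap('scene','s2.png'); c,b=snap('top','t2.png')
cv2.imwrite('pics/z2.png',np.hstack([cv2.resize(a[80:280,320:520],(400,400)),cv2.resize(b[160:310,300:450],(400,400))]))
E
```

```text
G [ 317.1 -238.7   45.3] y [ 0.97  -0.245 -0.001] z [-0.189 -0.745 -0.64 ] [-0.09  0.76  2.26 -1.31  0.9   1.41] 29.540073548188627 29.998779594898224 [-0.8 -0.8 -1.7] 8.7833
```

View pics/z2.png

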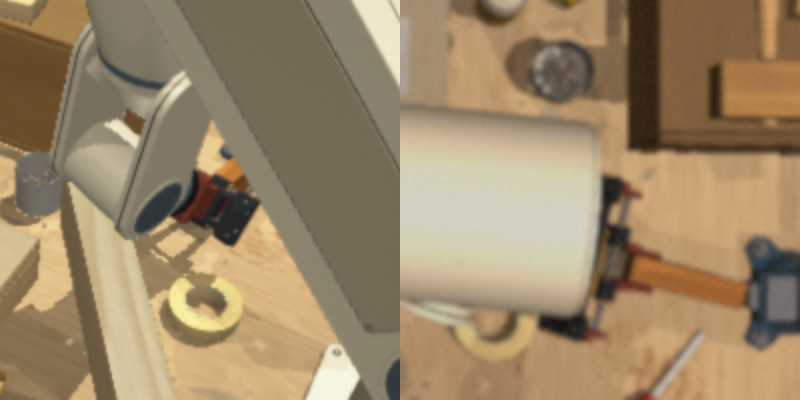

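The top view shows the block held nearly flat, its right end just clear of the vice. The wrist had touched the beam and is free now (force about 1 N). I'll lower until contact.

>>> servo_tool(
  plan=[
    [[1, 0.05, 0, -0.08, 0, 0, -0.1], [1, 0.05, 0, -0.07, 0, 0, -0.1], [1, 0, 0, -0.05, 0, 0, -0.1], [1, 0, 0, 0, 0, 0, 0]],
  ],
)

```text
t: 9.22
ee_pos: [334.5, -193.3, 76.6]
orientation: [1.955, 1.484, -0.919]
ft_force: [1.9, -0.3, 6.7]
width: 29.8
grasp_force: 30.0
```

```bash
python3 st.py
```

```text
G [ 321.9 -238.6   37.7] y [ 0.963 -0.269  0.001] z [-0.206 -0.742 -0.638] [-0.09  0.78  2.23 -1.29  0.91  1.41] 29.848428139680276 30.00079482793808 [ 1.9 -0.3  6.7] 9.2167
```

>>> servo_tool(
  plan=[
    [[1, 0, 0, -0.05, 0, 0, 0], [1, 0, 0, 0, 0, 0, 0], [-1, 0, 0, 0, 0, 0, 0], [-1, 0, 0, 0, 0, 0, 0], [-1, 0, 0, 0, 0, 0, 0]],
  ],
)

```text
t: 9.63
ee_pos: [333.7, -192.9, 74.0]
orientation: [1.957, 1.486, -0.918]
ft_force: [0.0, 0.1, 0.5]
width: 46.5
grasp_force: 0.0
```

>>> servo_tool(
  plan=[
    [[-1, 0, 0, 0, 0, 0, 0], [-1, 0, 0, 0, 0, 0, 0], [-1, 0, 0, 0, 0, 0, 0], [-1, 0, 0, 0, 0, 0, 0], [-1, 0, 0, 0, 0, 0, 0]],
  ],
)

```text
t: 10.05
ee_pos: [333.3, -193.0, 74.0]
orientation: [1.957, 1.486, -0.918]
ft_force: [-0.4, -0.3, -0.7]
width: 79.6
grasp_force: 0.0
```

```bash
python3 st.py
python3 - <<'E'
from kin import *
o=readout.get_obs(); p=np.array(o['ee_pos']);Ra=Ro.from_rotvec(o['orientation']);R=Ra.as_matrix();d=R[:,2]
print('retreat 60 dir/40',(-d*60/40).round(3))
T0=p-d*60; n=ang(-15); Rd=Rtool([0,0,-1],n); T1=np.array([315,-290,220.]); rv=(Ro.from_matrix(Rd)*Ra.inv()).as_rotvec()
print('to above', ((T1-T0)/40).round(3),(np.degrees(rv)/5).round(3))
for s in np.linspace(0,1,7): 
    b=ik(T0+(T1-T0)*s,(Ro.from_rotvec(rv*s)*Ra).as_matrix(),o['qpos']);print(b[0].round(2),b[1].round(3))
E
```

```text
G [ 320.6 -238.1   35. ] y [ 0.963 -0.269 -0.001] z [-0.207 -0.74  -0.64 ] [-0.09  0.78  2.23 -1.29  0.91  1.41] 79.62032947762232 0.0 [-0.4 -0.3 -0.7] 10.05
retreat 60 dir/40 [0.311 1.11  0.96 ]
to above [-0.767 -3.535  2.689] [ 9.682 -2.66   0.108]
[ 0.03  0.69  2.23 -1.11  0.96  1.3 ] 0.0
[-0.09  0.57  2.26 -1.09  0.83  1.15] 0.0
[-0.23  0.47  2.27 -1.    0.71  0.91] 0.0
[-0.37  0.38  2.25 -0.81  0.63  0.59] 0.0
[-0.51  0.31  2.22 -0.52  0.6   0.18] 0.0
[-0.65  0.28  2.17 -0.23  0.65 -0.21] 0.0
[-0.77  0.27  2.11  0.    0.76 -0.51] 0.0
```

>>> servo_tool(
  plan=[
    [[-1, -0.05, 0, 0.3, 0, 0, 0], [-1, -0.05, 0, 0.4, 0, 0, 0], [-1, 0, 0, 0.4, 0, 0, 0], [-1, 0, 0, 0.4, 0, 0, 0], [-1, 0, 0, 0.4, 0, 0, 0]],
  ],
)

```text
t: 10.47
ee_pos: [329.0, -193.0, 150.7]
orientation: [1.957, 1.487, -0.918]
ft_force: [0.1, 0.3, -0.4]
width: 87.9
grasp_force: 0.0
```

>>> servo_tool(
  plan=[
    [[-1, 0, -0.18, 0.13, 0.69, -0.19, 0], [-1, 0, -0.18, 0.13, 0.69, -0.19, 0], [-1, 0, -0.18, 0.13, 0.69, -0.19, 0], [-1, 0, -0.18, 0.13, 0.69, -0.19, 0], [-1, 0, -0.18, 0.13, 0.69, -0.19, 0]],
  ],
)

```text
t: 10.88
ee_pos: [329.2, -229.2, 176.6]
orientation: [2.177, 1.655, -0.628]
ft_force: [0.7, 0.8, -0.5]
width: 87.8
grasp_force: 0.0
```

>>> servo_tool(
  plan=[
    [[-1, 0, -0.18, 0.13, 0.69, -0.19, 0], [-1, 0, -0.18, 0.13, 0.69, -0.19, 0], [-1, 0, -0.18, 0.13, 0.69, -0.19, 0], [-1, 0, -0.18, 0.13, 0.69, -0.19, 0], [-1, 0, -0.18, 0.13, 0.69, -0.19, 0]],
  ],
)

```text
t: 11.3
ee_pos: [329.1, -265.2, 202.6]
orientation: [2.371, 1.802, -0.298]
ft_force: [-0.5, 0.6, -0.8]
width: 87.8
grasp_force: 0.0
```

>>> servo_tool(
  plan=[
    [[-1, 0, -0.18, 0.13, 0.69, -0.19, 0], [-1, 0, -0.18, 0.13, 0.69, -0.19, 0], [-1, 0, -0.18, 0.13, 0.69, -0.19, 0], [-1, 0, -0.18, 0.13, 0.69, -0.19, 0], [-1, 0, 0, 0, 0, 0, 0]],
  ],
)

```text
t: 11.72
ee_pos: [329.7, -295.9, 224.0]
orientation: [2.503, 1.898, -0.002]
ft_force: [-0.1, -0.4, 0.6]
width: 87.6
grasp_force: 0.0
```

```bash
python3 st.py
python3 - <<'E'
from h import *
c,a=snap('wrist','w3.png'); c2,b=snap('top','t3.png')
cv2.imwrite('pics/z3.png',np.vstack([cv2.resize(a,(480,300)),cv2.resize(b[220:310,360:480],(400,300))[:, :] if False else cv2.copyMakeBorder(cv2.resize(b[220:310,360:480],(400,300)),0,0,0,80,0)]))
E
```

```text
G [ 329.7 -296.   163. ] y [ 0.963 -0.269 -0.   ] z [-0.001 -0.001 -1.   ] [-0.76  0.28  2.08 -0.    0.78 -0.48] 87.63217532969708 0.0 [-0.1 -0.4  0.6] 11.7167
```

View pics/z3.png

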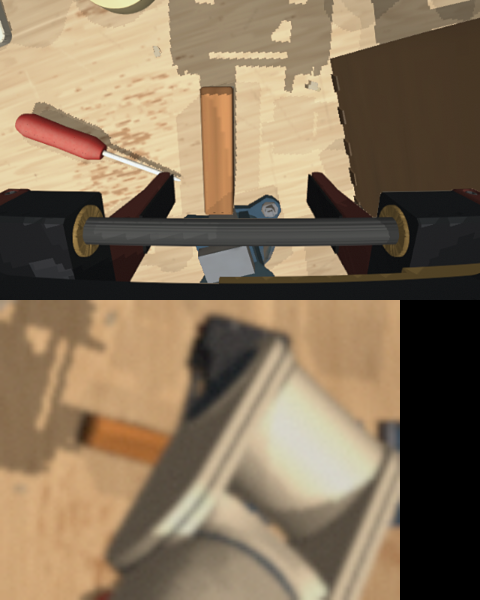

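The wrist view shows the block standing on its steel edge, its wooden back up. Its corners in the scaled picture are about (202,87), (235,87), (234,213) and (205,213).

Run:
```python
from h import *
c=cam('wrist'); uv=np.array([(202,87),(235,87),(234,213),(205,213)])/.75
b=onplane(c,uv,60); print(b.round(1),b.mean(0).round(1))
d=b[0]+b[1]-b[2]-b[3]; print(np.linalg.norm(d)/2,np.linalg.norm(b[0]-b[1]),np.degrees(np.arctan2(d[1],d[0])))
```

```text
[[ 312.5 -223.3   60. ]
 [ 341.3 -231.5   60. ]
 [ 306.  -351.6   60. ]
 [ 277.4 -343.7   60. ]] [ 309.3 -287.5   60. ]
125.30949141743397 29.93927867289135 73.67717196989418
```

>>> servo_tool(
  plan=[
    [[-1, -0.07, 0.16, -0.54, 0, 0, -0.03], [-1, -0.07, 0.16, -0.54, 0, 0, -0.03], [-1, -0.07, 0.16, -0.54, 0, 0, -0.03], [-1, -0.07, 0.16, -0.54, 0, 0, -0.03], [-1, -0.07, 0.16, -0.54, 0, 0, -0.03]],
  ],
)

```text
t: 12.23
ee_pos: [314.7, -260.1, 113.8]
orientation: [-2.51, -1.886, 0.007]
ft_force: [0.3, 0.8, 0.1]
width: 88.1
grasp_force: 0.0
```

>>> servo_tool(
  plan=[
    [[1, 0, 0, 0, 0, 0, 0], [1, 0, 0, 0, 0, 0, 0], [1, 0, 0, 0, 0, 0, 0], [1, 0, 0, 0, 0, 0, 0], [1, 0, 0, 0, 0, 0, 0]],
  ],
)

```text
t: 12.65
ee_pos: [316.1, -262.4, 116.0]
orientation: [2.512, 1.885, -0.005]
ft_force: [0.5, 0.0, -0.5]
width: 57.9
grasp_force: 0.0
```

>>> servo_tool(
  plan=[
    [[1, 0, 0, 0, 0, 0, 0], [1, 0, 0, 0, 0, 0, 0], [1, 0, 0, 0, 0, 0, 0], [1, 0, 0, 0, 0, 0, 0], [1, 0, 0, 0, 0, 0, 0]],
  ],
)

```text
t: 13.07
ee_pos: [315.4, -261.9, 115.1]
orientation: [-2.512, -1.885, 0.005]
ft_force: [-1.1, 0.5, 3.3]
width: 30.2
grasp_force: 29.9
```

```bash
python3 st.py
python3 - <<'E'
from kin import *
o=readout.get_obs(); p=np.array(o['ee_pos']); R0=Ro.from_rotvec(o['orientation']).as_matrix()
# board target: block centre at board x=-130? grasp at board (xb, 26)
e=ang(11);f=ang(101);O=np.array([486,257.5,0]);R=Rtool([0,0,-1],e)
for xb in(-110,-80,80,100):
    G=O+e*xb+f*26+[0,0,45+55]; print(xb,G.round(1),[v.round(2) for v in ik(G+[0,0,61],R,o['qpos'])])
p1=p+[0,0,130]; G=O+e*-82+f*26+[0,0,p1[2]-61]; plan(G,R,1,p1,R0)
E
```

```text
G [ 315.2 -262.    54.1] y [ 0.96  -0.28  -0.003] z [-0.003 -0.001 -1.   ] [-0.72  0.48  2.19 -0.01  0.47 -0.43] 30.204471349057577 29.916992783546448 [-1.1  0.5  3.3] 13.0667
-110 [373.1 262.  100. ] [array([0.61, 0.41, 2.1 , 0.  , 0.63, 0.42]), np.float64(0.0)]
-80 [402.5 267.8 100. ] [array([0.58, 0.44, 2.05, 0.  , 0.66, 0.39]), np.float64(0.0)]
80 [559.6 298.3 100. ] [array([0.49, 0.6 , 1.72, 0.  , 0.82, 0.29]), np.float64(0.0)]
100 [579.2 302.1 100. ] [array([0.48, 0.62, 1.68, 0.  , 0.84, 0.28]), np.float64(0.0)]
TCP [400.5 267.4 245.1] total mm [ 85.2 529.3   0. ] deg [ 0.1 -0.2 27.3]
row x 1 [ 2.129 13.233  0.   ] [ 0.022 -0.035  5.45 ]
```

>>> servo_tool(
  plan=[
    [[1, 0, 0, 0.4, 0, 0, 0], [1, 0, 0, 0.7, 0, 0, 0], [1, 0, 0, 0.85, 0, 0, 0], [1, 0, 0, 0.85, 0, 0, 0], [1, 0, 0, 0.8, 0, 0, 0]],
  ],
)

```text
t: 13.48
ee_pos: [314.8, -261.4, 260.2]
orientation: [-2.511, -1.884, 0.006]
ft_force: [2.1, -0.8, -2.6]
width: 29.7
grasp_force: 29.9
```

>>> servo_tool(
  plan=[
    [[1, 0.15, 0.66, 0, 0, 0, 0.27], [1, 0.15, 0.66, 0, 0, 0, 0.27], [1, 0.15, 0.66, 0, 0, 0, 0.27], [1, 0.15, 0.66, 0, 0, 0, 0.27], [1, 0.15, 0.66, 0, 0, 0, 0.27]],
  ],
)

```text
t: 13.9
ee_pos: [344.9, -128.5, 258.8]
orientation: [-2.396, -2.03, 0.006]
ft_force: [0.1, 1.1, -2.7]
width: 30.0
grasp_force: 29.9
```

>>> servo_tool(
  plan=[
    [[1, 0.15, 0.66, 0, 0, 0, 0.27], [1, 0.15, 0.66, 0, 0, 0, 0.27], [1, 0.15, 0.66, 0, 0, 0, 0.27], [1, 0.15, 0.66, 0, 0, 0, 0.27], [1, 0.15, 0.66, 0, 0, 0, 0.27]],
  ],
)

```text
t: 14.32
ee_pos: [374.9, 3.6, 258.7]
orientation: [-2.272, -2.168, 0.006]
ft_force: [-0.2, -1.3, -2.2]
width: 29.9
grasp_force: 29.9
```

>>> servo_tool(
  plan=[
    [[1, 0.06, 0.66, 0, 0, 0, 0.27], [1, 0.06, 0.66, 0, 0, 0, 0.27], [1, 0.06, 0.66, 0, 0, 0, 0.27], [1, 0.06, 0.66, 0, 0, 0, 0.27], [1, 0.06, 0.66, 0, 0, 0, 0.27]],
  ],
)

```text
t: 14.73
ee_pos: [386.8, 135.5, 258.6]
orientation: [-2.14, -2.298, 0.007]
ft_force: [0.5, -0.4, -1.9]
width: 29.7
grasp_force: 29.9
```

>>> servo_tool(
  plan=[
    [[1, 0.06, 0.66, 0, 0, 0, 0.27], [1, 0.06, 0.66, 0, 0, 0, 0.27], [1, 0.06, 0.66, 0, 0, 0, 0.27], [1, 0.06, 0.66, 0, 0, 0, 0.27], [1, 0, 0, 0, 0, 0, 0]],
  ],
)

```text
t: 15.15
ee_pos: [397.6, 243.3, 258.9]
orientation: [-2.027, -2.399, 0.002]
ft_force: [0.7, -0.0, -1.6]
width: 29.8
grasp_force: 29.9
```

```bash
python3 st.py
python3 - <<'E'
from h import *
e=ang(11);f=ang(101);O=np.array([486,257.5,0]);R=Rtool([0,0,-1],e)
plan(O+e*-82+f*26+[0,0,45+55+12],R,1)
snap('wrist','w4.png')
E
```

```text
G [397.5 243.2 197.9] y [ 0.986  0.167 -0.002] z [-0.002 -0.001 -1.   ] [0.52 0.26 2.01 0.   0.88 0.36] 29.830798887904937 29.935920238494873 [ 0.7 -0.  -1.6] 15.15
TCP [400.5 267.4 173. ] total mm [  2.9  24.1 -85.9] deg [ 0.  -0.1  1.4]
row x 1 [ 0.073  0.603 -2.148] [ 0.007 -0.018  0.279]
```

View pics/w4.png

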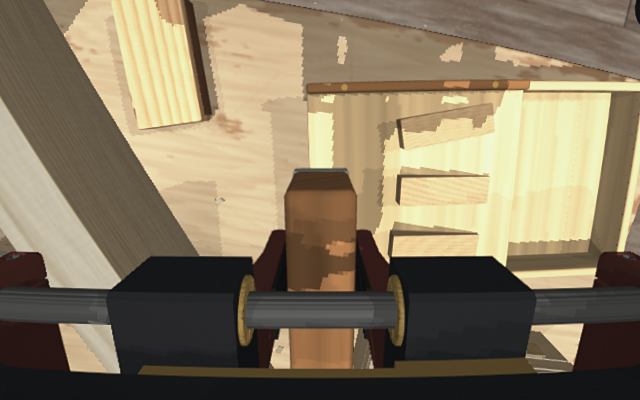

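The wrist view shows the block held well, the panel's near-left batten corner at (308,85) and the panel/tray junction at (528,82). The wedges' near ends are at (400,134), (398,190) and (391,245). I'll check the board frame and finger lane.

Run:
```python
from h import *
c=cam('wrist'); e=ang(11);f=ang(101);O=np.array([486,257.5,0])
def bd(n,uv,z):
    q=onplane(c,uv,z)-O; print(n,np.c_[q@e,q@f].round(0).tolist())
bd('batten outer top near, junction',[(308,83),(528,80)],55)
bd('batten inner',[(308,93),(528,91)],55)
bd('panel end',[(523,120),(509,250)],45)
bd('W1',[(398,120),(403,148),(492,104),(495,128)],62)
bd('W2',[(398,176),(398,204),(488,178),(488,204)],62)
bd('W3',[(391,233),(391,255),(477,235)],62)
bd('block left end top',[(292,170),(350,170)],198+5)
```

```text
batten outer top near, junction [[-98.0, 90.0], [76.0, 90.0]]
batten inner [[-98.0, 82.0], [77.0, 82.0]]
panel end [[81.0, 58.0], [81.0, -58.0]]
W1 [[-29.0, 60.0], [-24.0, 38.0], [45.0, 71.0], [49.0, 53.0]]
W2 [[-28.0, 16.0], [-27.0, -7.0], [46.0, 13.0], [48.0, -9.0]]
W3 [[-32.0, -32.0], [-32.0, -52.0], [41.0, -36.0]]
block left end top [[-100.0, 45.0], [-77.0, 44.0]]
```

>>> servo_tool(
  plan=[
    [[1, 0.02, 0.2, -0.4, 0, 0, 0.09], [1, 0.02, 0.2, -0.6, 0, 0, 0.09], [1, 0.03, 0.2, -0.6, 0, 0, 0.09], [1, 0, 0, -0.5, 0, 0, 0], [1, 0, 0, -0.15, 0, 0, 0]],
  ],
)

```text
t: 15.62
ee_pos: [398.1, 262.2, 166.2]
orientation: [-2.003, -2.418, 0.014]
ft_force: [-0.3, -0.5, -1.6]
width: 29.8
grasp_force: 29.9
```

>>> servo_tool(
  plan=[
    [[1, 0, 0, -0.1, 0, 0, 0], [1, 0, 0, -0.08, 0, 0, 0], [1, 0, 0, 0, 0, 0, 0]],
  ],
)

```text
t: 15.87
ee_pos: [399.9, 263.4, 162.0]
orientation: [-2.004, -2.419, 0.006]
ft_force: [0.4, 0.5, -1.6]
width: 29.7
grasp_force: 29.9
```

```bash
python3 st.py
```

```text
G [399.7 263.3 101. ] y [ 0.983  0.186 -0.003] z [-0.003 -0.002 -1.   ] [ 0.56  0.44  2.03 -0.    0.67  0.37] 29.667809615428833 29.93554562330246 [ 0.4  0.5 -1.6] 15.8667
```

>>> servo_tool(
  plan=[
    [[1, -0.02, 0.12, 0, 0, 0, 0.06], [1, 0, 0, -0.05, 0, 0, 0], [1, 0, 0, -0.05, 0, 0, 0], [1, 0, 0, 0, 0, 0, 0]],
  ],
)

```text
t: 16.2
ee_pos: [399.8, 269.4, 159.8]
orientation: [1.996, 2.426, -0.001]
ft_force: [-3.4, -1.9, 17.7]
width: 29.9
grasp_force: 30.0
```

```bash
python3 st.py
```

```text
G [399.8 269.3  98.8] y [ 0.981  0.193 -0.001] z [-0.    -0.001 -1.   ] [ 0.57  0.45  2.03 -0.    0.66  0.38] 29.907355415111752 29.99591588973999 [-3.4 -1.9 17.7] 16.2
```

>>> servo_tool(
  plan=[
    [[1, 0.15, 0.03, 0.02, 0, 0, 0], [1, 0.2, 0.04, 0, 0, 0, 0], [1, 0.2, 0.04, 0, 0, 0, 0], [1, 0.2, 0.04, 0, 0, 0, 0], [1, 0.2, 0.04, 0, 0, 0, 0]],
  ],
)

```text
t: 16.62
ee_pos: [437.1, 276.5, 159.8]
orientation: [-1.997, -2.424, 0.006]
ft_force: [-5.1, -0.8, 12.5]
width: 30.1
grasp_force: 30.0
```

>>> servo_tool(
  plan=[
    [[1, 0.2, 0.04, 0, 0, 0, 0], [1, 0.2, 0.04, 0, 0, 0, 0], [1, 0.2, 0.04, 0, 0, 0, 0], [1, 0.2, 0.04, 0, 0, 0, 0], [1, 0.2, 0.04, 0, 0, 0, 0]],
  ],
)

```text
t: 17.03
ee_pos: [477.1, 284.5, 159.9]
orientation: [-1.997, -2.424, 0.006]
ft_force: [-4.4, -1.0, 11.9]
width: 30.3
grasp_force: 30.0
```

```bash
python3 st.py; python3 -c "
from h import *
snap('wrist','w5.png')"
```

```text
G [476.9 284.3  98.9] y [ 0.981  0.192 -0.004] z [-0.003 -0.002 -1.   ] [ 0.52  0.53  1.87 -0.    0.75  0.32] 30.296507441777198 29.993022680282593 [-4.4 -1.  11.9] 17.0333
```

View pics/w5.png

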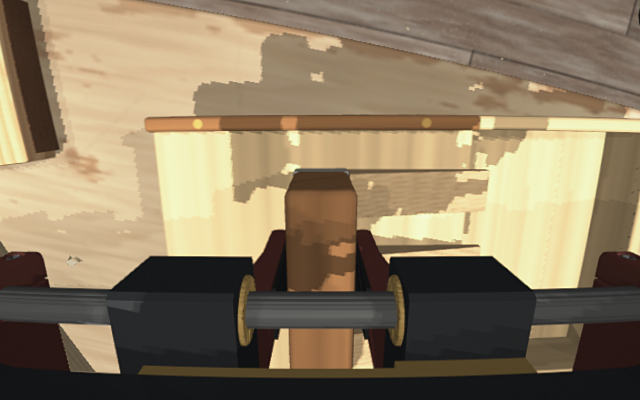

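The wrist view shows wedge 1 squared against the block's face at about (420,190) and wedge 2's edge at v≈248. All are moving along with the block, so I'll keep wiping.

>>> servo_tool(
  plan=[
    [[1, 0.2, 0.04, 0, 0, 0, 0], [1, 0.2, 0.04, 0, 0, 0, 0], [1, 0.2, 0.04, 0, 0, 0, 0], [1, 0.2, 0.04, 0, 0, 0, 0], [1, 0.2, 0.04, 0, 0, 0, 0]],
  ],
)

```text
t: 17.5
ee_pos: [516.9, 292.4, 159.9]
orientation: [-1.996, -2.424, 0.006]
ft_force: [-6.4, -0.9, 12.1]
width: 29.9
grasp_force: 30.0
```

>>> servo_tool(
  plan=[
    [[1, 0.2, 0.04, 0.02, 0, 0, 0], [1, 0.2, 0.04, 0, 0, 0, 0], [1, 0.2, 0.04, 0, 0, 0, 0], [1, 0.2, 0.04, 0, 0, 0, 0], [1, 0.2, 0.04, 0, 0, 0, 0]],
  ],
)

```text
t: 17.92
ee_pos: [557.3, 300.4, 159.8]
orientation: [-1.997, -2.424, 0.006]
ft_force: [-3.1, -0.2, 6.6]
width: 29.6
grasp_force: 30.0
```

```bash
python3 st.py; python3 -c "
from h import *
snap('wrist','w6.png'); c,b=snap('top','t6.png')"
```

```text
G [557.1 300.2  98.8] y [ 0.981  0.192 -0.004] z [-0.003 -0.002 -1.   ] [ 0.48  0.62  1.69 -0.    0.84  0.28] 29.61393328023252 29.998757243156433 [-3.1 -0.2  6.6] 17.9167
```

View pics/w6.png

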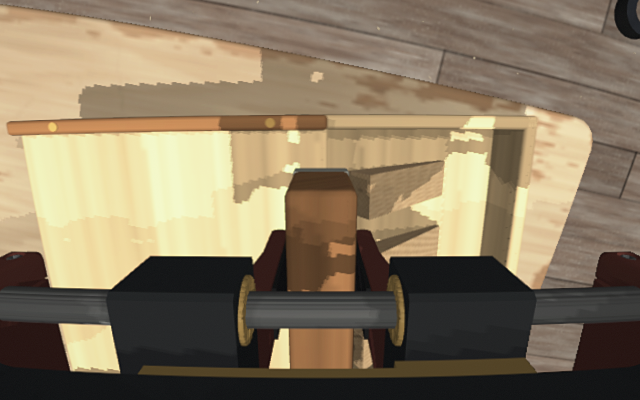

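Wedge 1 now points down into the tray at about (400,190), wedge 2 at about (410,240). I'll push 8 mm more, back off and check.

>>> servo_tool(
  plan=[
    [[1, 0.1, 0.02, 0.03, 0, 0, 0], [1, 0.1, 0.02, 0, 0, 0, 0], [1, 0, 0, 0, 0, 0, 0], [1, 0, 0, 0.1, 0, 0, 0], [1, -0.2, -0.04, 0.2, 0, 0, 0]],
  ],
)

```text
t: 18.43
ee_pos: [557.0, 300.1, 171.8]
orientation: [-1.997, -2.424, 0.007]
ft_force: [-0.1, -0.4, -3.1]
width: 29.7
grasp_force: 30.0
```

>>> servo_tool(
  plan=[
    [[1, -0.5, -0.1, 0.5, 0, 0, 0], [1, -0.7, -0.14, 0.7, 0, 0, 0], [1, -0.7, -0.14, 0.8, 0, 0, 0], [1, -0.7, -0.14, 0.8, 0, 0, 0], [1, 0, 0, 0, 0, 0, 0]],
  ],
)

```text
t: 18.85
ee_pos: [451.3, 279.4, 288.2]
orientation: [1.996, 2.426, 0.001]
ft_force: [0.0, 0.4, -1.3]
width: 30.0
grasp_force: 30.0
```

```bash
python3 st.py
python3 - <<'E'
from h import *
c,a=snap('wrist','w7.png'); c2,b=snap('top','t7.png'); c3,s=snap('scene','s7.png')
cv2.imwrite('pics/z7.png',np.vstack([np.hstack([cv2.resize(b[125:215,170:260],(300,300)),cv2.resize(s[220:340,150:330],(450,300))]),cv2.copyMakeBorder(a[:280,:],0,0,0,110,0)]))
E
```

```text
G [451.4 279.5 227.2] y [0.981 0.193 0.001] z [ 0.001  0.    -1.   ] [ 0.53  0.3   1.85 -0.    0.99  0.34] 29.951428960421538 29.993751347064972 [ 0.   0.4 -1.3] 18.85
```

View pics/z7.png

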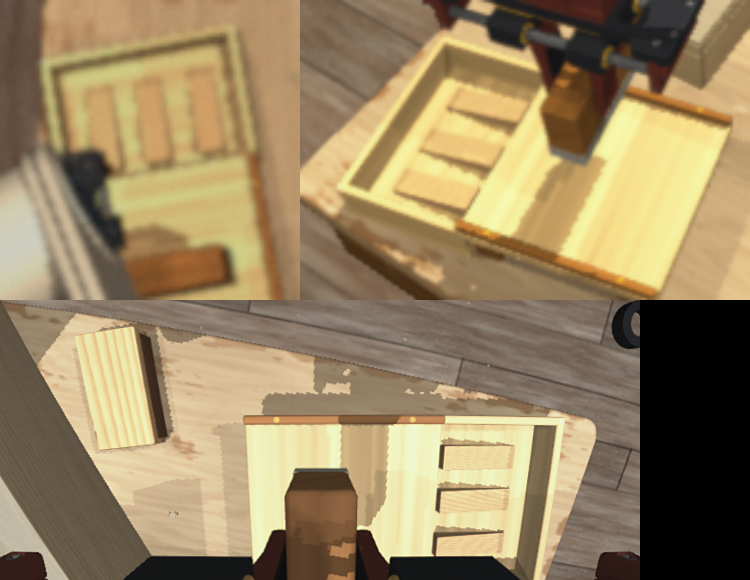

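All three wedges lie flat in the tray in the three views (wrist view: u 440-514, v 155, 200 and 240). Next I check their board-frame x and carry the block back.

Run:
```python
from h import *
c=cam('wrist'); e=ang(11);f=ang(101);O=np.array([486,257.5,0])
for z,uv in((20,[(441,145),(514,145)]),(6,[(441,167),(514,169)]),(20,[(438,190),(508,188)]),(20,[(435,233),(502,233)])):
    q=onplane(c,uv,z)-O; print(z,np.c_[q@e,q@f].round(0).tolist())
plan([315.2,-262,288-61],Rtool([0,0,-1],ang(-16.3)),1)
```

```text
20 [[92.0, 64.0], [166.0, 65.0]]
6 [[98.0, 40.0], [177.0, 38.0]]
20 [[92.0, 18.0], [165.0, 21.0]]
20 [[93.0, -28.0], [165.0, -28.0]]
TCP [ 315.2 -262.   288. ] total mm [-139.1 -541.8    4.6] deg [  0.1  -0.1 -27.4]
row x 1 [ -3.478 -13.544   0.116] [ 0.015 -0.018 -5.478]
```

>>> servo_tool(
  plan=[
    [[1, -0.1, -0.4, 0, 0, 0, -0.2], [1, -0.18, -0.65, 0, 0, 0, -0.26], [1, -0.18, -0.65, 0, 0, 0, -0.26], [1, -0.18, -0.65, 0, 0, 0, -0.26], [1, -0.18, -0.65, 0, 0, 0, -0.26]],
  ],
)

```text
t: 19.42
ee_pos: [420.9, 157.8, 281.0]
orientation: [-2.126, -2.31, 0.011]
ft_force: [0.7, -0.8, -1.7]
width: 29.7
grasp_force: 30.0
```

>>> servo_tool(
  plan=[
    [[1, -0.18, -0.65, 0, 0, 0, -0.26], [1, -0.18, -0.65, 0, 0, 0, -0.26], [1, -0.18, -0.65, 0, 0, 0, -0.26], [1, -0.18, -0.65, 0, 0, 0, -0.26], [1, -0.18, -0.65, 0, 0, 0, -0.26]],
  ],
)

```text
t: 19.83
ee_pos: [384.6, 27.9, 281.3]
orientation: [-2.253, -2.185, 0.009]
ft_force: [0.6, -0.8, -1.8]
width: 30.1
grasp_force: 30.0
```

>>> servo_tool(
  plan=[
    [[1, -0.15, -0.65, 0, 0, 0, -0.26], [1, -0.15, -0.65, 0, 0, 0, -0.26], [1, -0.15, -0.65, 0, 0, 0, -0.26], [1, -0.15, -0.65, 0, 0, 0, -0.26], [1, -0.15, -0.65, 0, 0, 0, -0.26]],
  ],
)

```text
t: 20.25
ee_pos: [354.5, -101.9, 281.5]
orientation: [-2.373, -2.053, 0.008]
ft_force: [-0.1, 0.2, -1.7]
width: 29.9
grasp_force: 30.0
```

>>> servo_tool(
  plan=[
    [[1, -0.15, -0.65, 0, 0, 0, -0.26], [1, -0.15, -0.65, 0, 0, 0, -0.26], [1, -0.15, -0.65, 0, 0, 0, -0.26], [1, -0.15, -0.65, 0, 0, 0, -0.26], [1, 0, 0, 0, 0, 0, 0]],
  ],
)

```text
t: 20.67
ee_pos: [330.6, -207.9, 281.7]
orientation: [-2.468, -1.941, 0.008]
ft_force: [0.2, -0.2, -2.2]
width: 29.7
grasp_force: 30.0
```

```bash
python3 st.py
python3 - <<'E'
from h import *
plan([315.2,-262,54.1+8],Rtool([0,0,-1],ang(-16.3)),8)
E
```

```text
G [ 330.3 -208.   220.7] y [ 0.972 -0.236 -0.005] z [-0.005 -0.001 -1.   ] [-0.59  0.1   2.13 -0.01  0.91 -0.35] 29.722617763858885 29.99320685863495 [ 0.2 -0.2 -2.2] 20.6667
TCP [ 315.2 -262.   123.1] total mm [ -15.4  -54.1 -158.6] deg [ 0.1 -0.3 -2.7]
row x 8 [-0.048 -0.169 -0.495] [ 0.002 -0.008 -0.067]
```

>>> servo_tool(
  plan=[
    [[1, -0.08, -0.25, -0.2, 0, 0, -0.1], [1, -0.08, -0.3, -0.45, 0, 0, -0.1], [1, -0.08, -0.3, -0.55, 0, 0, -0.1], [1, -0.08, -0.3, -0.55, 0, 0, -0.1], [1, -0.06, -0.15, -0.55, 0, 0, -0.1]],
  ],
)

```text
t: 21.08
ee_pos: [315.8, -257.1, 188.9]
orientation: [-2.506, -1.891, 0.006]
ft_force: [0.7, -0.2, -2.2]
width: 29.6
grasp_force: 30.0
```

>>> servo_tool(
  plan=[
    [[1, 0, 0, -0.55, 0, 0, 0], [1, 0, 0, -0.55, 0, 0, 0], [1, 0, 0, -0.5, 0, 0, 0], [1, 0, 0, 0, 0, 0, 0], [1, 0, 0, 0, 0, 0, 0]],
  ],
)

```text
t: 21.5
ee_pos: [315.4, -255.6, 125.4]
orientation: [-2.502, -1.89, 0.007]
ft_force: [0.3, -0.3, -1.7]
width: 29.9
grasp_force: 30.0
```

```bash
python3 st.py
```

```text
G [ 315.  -255.4   64.4] y [ 0.962 -0.273 -0.008] z [-0.007  0.002 -1.   ] [-0.71  0.45  2.2  -0.01  0.5  -0.43] 29.937233523386613 29.993665516376495 [ 0.3 -0.3 -1.7] 21.5
```

Lower about 10 mm to contact, then release.

>>> servo_tool(
  plan=[
    [[1, 0, 0, -0.1, 0, 0, 0], [1, 0, 0, -0.1, 0, 0, 0], [1, 0, 0, -0.06, 0, 0, 0], [1, 0, 0, 0, 0, 0, 0], [1, 0, 0, 0, 0, 0, 0]],
  ],
)

```text
t: 21.92
ee_pos: [316.7, -256.3, 116.6]
orientation: [-2.506, -1.894, 0.005]
ft_force: [0.1, -0.4, -2.7]
width: 29.5
grasp_force: 30.0
```

```bash
python3 st.py
```

```text
G [ 316.5 -256.4   55.6] y [ 0.962 -0.273 -0.003] z [-0.003 -0.001 -1.   ] [-0.71  0.47  2.2  -0.01  0.47 -0.43] 29.534821216580053 29.993633329868317 [ 0.1 -0.4 -2.7] 21.9167
```

>>> servo_tool(
  plan=[
    [[1, 0, 0, -0.04, 0, 0, 0], [1, 0, 0, -0.02, 0, 0, 0], [1, 0, 0, 0, 0, 0, 0]],
  ],
)

```text
t: 22.17
ee_pos: [316.8, -256.5, 114.8]
orientation: [-2.506, -1.894, 0.005]
ft_force: [-1.8, 1.6, 12.4]
width: 29.8
grasp_force: 30.0
```

>>> servo_tool(
  plan=[
    [[-1, 0, 0, 0, 0, 0, 0], [-1, 0, 0, 0, 0, 0, 0], [-1, 0, 0, 0, 0, 0, 0], [-1, 0, 0, 0, 0, 0, 0], [-1, 0, 0, 0, 0, 0, 0]],
  ],
)

```text
t: 22.58
ee_pos: [316.5, -256.3, 113.9]
orientation: [-2.505, -1.893, 0.005]
ft_force: [0.5, -0.3, 0.2]
width: 59.8
grasp_force: 0.0
```

>>> servo_tool(
  plan=[
    [[-1, 0, 0, 0, 0, 0, 0], [-1, 0, 0, 0, 0, 0, 0], [-1, 0, 0, 0, 0, 0, 0], [-1, 0, 0, 0, 0, 0, 0], [-1, 0, 0, 0, 0, 0, 0]],
  ],
)

```text
t: 23.0
ee_pos: [316.5, -256.2, 113.9]
orientation: [-2.505, -1.893, 0.005]
ft_force: [-0.0, 0.2, -0.5]
width: 87.6
grasp_force: 0.0
```

>>> servo_tool(
  plan=[
    [[-1, 0, 0, 0.4, 0, 0, 0], [-1, 0, 0, 0.7, 0, 0, 0], [-1, 0, 0, 0.7, 0, 0, 0], [-1, 0, 0, 0.7, 0, 0, 0], [-1, 0, 0, 0.4, 0, 0, 0]],
  ],
)

```text
t: 23.42
ee_pos: [317.0, -256.6, 232.3]
orientation: [2.505, 1.894, -0.004]
ft_force: [0.8, -0.8, -0.6]
width: 87.8
grasp_force: 0.0
```

>>> servo_tool(
  plan=[
    [[-1, 0, 0, 0, 0, 0, 0], [-1, 0, 0, 0, 0, 0, 0], [-1, 0, 0, 0, 0, 0, 0]],
  ],
)

```text
t: 23.67
ee_pos: [316.1, -255.9, 229.2]
orientation: [-2.504, -1.893, 0.006]
ft_force: [-0.2, -0.4, -0.2]
width: 87.9
grasp_force: 0.0
```

```bash
python3 st.py
python3 - <<'E'
from h import *
c,a=snap('wrist','w8.png'); c2,b=snap('top','t8.png')
cv2.imwrite('pics/z8.png',np.hstack([cv2.resize(a,(480,300)),cv2.resize(b[120:240,175:303],(320,300))]))
E
```

```text
G [ 315.8 -255.9  168.2] y [ 0.962 -0.273 -0.004] z [-0.004 -0.    -1.   ] [-0.71  0.23  2.15 -0.    0.77 -0.43] 87.90132667484656 0.0 [-0.2 -0.4 -0.2] 23.6667
```

View pics/z8.png

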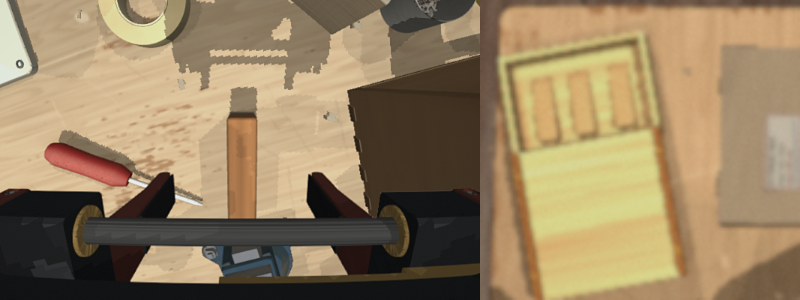

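The block stands on its steel edge at (242,165) with the gripper clear of it, and the three wedges lie in the tray at about (545-620,105). I'll hand in now.

```bash
python3 -c "
from workcell import close_job
print(close_job())"
```

```text
the job is handed in; nothing more can be done
None
```

The job is handed in at about 24 s of the 61 s allowed: the last pictures show all three wedges in the tray and the scraper block released on its steel edge on the bench; while laying the block down, the arm's wrist brushed the beam at under 20 N.

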